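# Snap the retainer onto the label-roll holder

### The job

Lock the label roll on its holder: pick up the orange retainer plate by its grip bar, fit its two slots over the two yellow snap hooks on the holder's hub, and push it straight down - the hub sinks first until it bottoms - until both hooks click and the plate lies fully home on the hub. Press with care, never harder than about 30 N, or the hooks break; let go when it is on, and leave the tape roll, the carton and the stapler where they are.

Things in the scene. Friction and masses are not known exactly. Their poses are not given: they have to be found in the camera images.
- retainer_grip (a point): Pinch point on the grip bar of the loose orange plastic retainer plate (about 80 g), 33 mm above the plate's underside. The bar is 16 mm thick along x, 36 mm long along y, and stands 6 to 46 mm above the underside; pinch it across x. z is up. The plate starts flat on the table, bar up, and is the same turned by half a turn.
- retainer_under (a point): Centre of the underside of the retainer plate, 33 mm below retainer_grip, same axes. The plate is 60 mm along x, 110 mm along y, 6 mm thick. Two through slots, one beyond each end of the bar: 20 mm along x; along y from 22 mm off centre to 34.5 mm at the underside, the outer wall sloping in to 33 mm at the top. Home, this point lies on seat, y along its y, either way round.
- seat (a point): Centre of the top of the grey stop pad (44 x 38 mm) on the holder's hub, z up. The hooks stand at y = +30 and -30 mm, 14 mm wide along x. Their outer slopes run from y = 30 mm at the tip, 24 mm above this point, to y = 36 mm at 10.5 mm above it; the catching ledge under them is 8.5 mm above it.
- holder: Fixed label-roll holder, axes as seat; origin under its black base (140 x 140 x 12 mm), 0 to 15 mm above the table; white label roll 124 mm across, its top below the seat. The hub with seat and hooks starts raised by an unknown 4 to 13 mm: pressed with some 5 to 8 N it slides down and stays, till it bottoms. Then the resistance grows to some 10 to 20 N, and both hooks click.
- hook_a (a joint): How far the yellow hook at the holder's +y side is bent inwards, rad: 0 = upright. The plate meets the slopes some 14 mm above the seat and bends the hook to about 0.07; it clicks back to 0 when the plate is some 2 mm above the seat, which is then a hard stop. Spring-loaded to 0.
- hook_b (a joint): The same for the hook at the holder's -y side.
- tape_roll: Bystander: loose brown roll of packing tape standing flat, 90 mm diameter, 48 mm high; origin at its underside's centre.
- carton: Bystander: closed cardboard carton 120 x 90 x 70 mm; origin at its underside's centre.
- stapler: Bystander: red and black stapler 130 x 34 x 51 mm, long along its x; origin at its underside's centre.
Mind the look-alikes: they are no part of the job. What is meant by the part that bears retainer_grip is not pink, and is the larger of those in its own colour.

How it is judged (in metres and radians):
On the way, in this order (a step that is already met when the one before it is completed fails the run):
1. the retainer plate is lifted clear of the table (height (world z) of retainer_under above 0.02 m), for 0.1 s.
2. the plate is over the hooks and has bent at least one of them (horizontal distance between retainer_under and seat below 0.01 m and value of joint any of hook_a, hook_b above 0.03 rad).
3. both hooks have clicked over the plate (z of retainer_under in the frame of seat below 0.0025 m and value of joint each of hook_a, hook_b below 0.03 rad), for 0.2 s.
At the end, for the whole second after the job is handed in: The retainer plate lies on the seat within 2.5 mm, level within 0.05 rad, centred within 5 mm and in line with the hooks within 0.12 rad; both hooks have sprung back out over it (under 0.03 rad); it is released and at rest (all of step 3 and z of retainer_under in the frame of seat above -0.003 m and horizontal distance between retainer_under and seat below 0.005 m and angle between the y axis of retainer_under and the y axis of seat, either way round below 0.12 rad and angle between retainer_under's own z axis and vertical below 0.05 rad and linear speed of retainer below 0.02 m/s); the robot touches nothing.
It fails at once if the contact force between the plate and the holder (sideways on the hooks included) passes 40 N (contact force between retainer and holder above 40 N).
It fails at once if the robot pushes on the holder or its hooks with more than 30 N (contact force between the arm and holder above 30 N).
It fails at once if the tape roll is moved by more than 20 mm (distance of tape_roll from where it was at the start of the episode above 0.02 m).
It fails at once if the carton is moved by more than 20 mm (distance of carton from where it was at the start of the episode above 0.02 m).
It fails at once if the stapler is moved by more than 20 mm (distance of stapler from where it was at the start of the episode above 0.02 m).
It also fails if it takes over 64 s, if anything falls off the work surface, if the arm or the gripper's body presses on something with over 40 N, if the wrist force passes 120 N, or if a joint passes its speed limit or range.

### The arm

A 6-joint arm with a two-finger parallel gripper is mounted at the origin on the work surface. World frame = base frame: x ahead of the robot, y to its left, z up, the work surface at z = 0. Lengths are in m, angles in degrees, forces in N, time in s.
With the tool pointing down it reaches from about 0.375 to 0.975 m from the base axis. Payload 3.8 kg.
Tool frame: the origin (TCP) lies on the centre line of the jaws, within the pads' length; the fingertips stand r.tip_reach ahead of it and the grasp point (between the pads) lies 5 mm behind it (r.tip_reach is the distance from the TCP to the fingertips, in m); z points along the fingers, y is the direction in which the jaws open and shut (so a half turn about z gives the same grasp; the last joint's range is limited). The gripper opens to 85 mm and grips with 20 to 120 N. Pads are 22 mm wide; open, the fingers measure 114 mm over their backs; the gripper's body (76 mm by 85 mm) begins 54 mm behind the grasp point. The pads swing forward as they close: fully open they stand 13 mm farther back than shut.
Start: joints at [-66.687, 15.12, 91.902, -0, 72.978, -2.114], TCP at [0.29, -0.61, 0.245] pointing down, gripper open.
Joint ranges: [-150.88, 150.88], [-54.13, 125.18], [17.81, 147.31], [-75.09, 255.09], [0, 152.58], [-146.25, 146.25]. Speed limits (degrees/s): [147.25, 147.25, 180, 180, 180, 180].

### API

Orientations are given as [roll, pitch, yaw] about the fixed x, y, z axes, in that order (R = Rz(yaw) Ry(pitch) Rx(roll)).
In Python, from workcell import r, imaging, models gives the robot as it stands.
- The arm moves only by the tool apply_moves, never from a script. Its argument "commands" is a list of rows, each an object of numbers: "gripper": the gripper's target within -1 to 1 (fully open at 1, half-way at 0, shut at -1); "tx", "ty", "tz": the shift along the tool's x, y, z in mm; "ax", "ay", "az": the turn, a rotation vector about the tool's x, y, z in rad. A call has 1 to 5 rows; each row shifts and turns the commanded pose from where the row before left it, along the tool's axes as they then stand; what a row does not reach is not made up. A row lasts 1/8 s, in which the tool goes at most 62.5 mm and 10.7 degrees, less where a joint would pass 70% of its speed; a pose out of reach is approached as far as the arm can. A call with a gripper value outside its range is refused whole. The fingers move at their own pace and stop on an object; "squeeze" is the grip in N (left out, the last holds). Time passes only in rows, so rows that do not move let the fingers close. It gives the time, the measured TCP pose, the force and the opening at its end, in the units of the state.
- r.get_state(): the state, without advancing time (a new reading comes with each control period).
- imaging.camera(name): name is "scene" or "side" or "wrist"; returns the picture (400x640x3 uint8, red, green, blue); there is no depth.
- imaging.calibration(name): a dict with "fovy" (degrees; the focal length in pixels is half the picture's height over the tangent of half this angle, whatever the lens; pixels are square), "cx", "cy" (the principal point, pixels), "view" (4x4, takes a point from world to camera coordinates). Camera axes: x right, y up, looking along -z (the intrinsics and any distortion apply to the point x, -y, -z); pixel columns grow to the right and rows downward; lengths in m; the calibration is good to about 2 mm. The wrist camera is an equidistant fisheye: a pixel r from the principal point sees the ray r / f radians off the axis. A picture is of the moment at which its call begins: read the wrist's pose just before it. calibration takes no time and is no camera call; for the wrist camera it gives the pose at the moment of the call.
- r.finish_job(): hands the job in, once; it reports no verdict.
Trained networks look in the newest picture that a camera, given by its name, has taken for a name from the list of things; names that differ only in an ending like _2 or _b are one class to them, and where a whole thing is asked for, a point or a joint stands for the part that bears it (a point fixed in the world has none). Each returns a list of dicts, best first, with "score" (0 to 1); they miss things now and then, are a little off and sometimes report something else, mostly with a low value. They report only what shows in the picture. A call takes as long as a camera call. They do not tell look-alikes from the thing itself.
- models.boxes_of(camera, query): "at" ([x, y, z] in m, in the coordinates of the camera as it stood for that picture, good to about 4 mm: the middle of the surface that is visible of it).
- models.cut_out(camera, query): "mask" (400x640 bool, what is visible of it).
- models.tip_of(camera, query): "at" ([x, y, z] in m, in the coordinates of the camera as it stood for that picture, good to about 4 mm: a listed point, or the origin of a listed thing).
The state is a dict: "t": time; "joints": joint angles; "qvel": joint speeds; "effort": joint torques, N m; "tool_pos": TCP position; "ee_rot": TCP orientation; "contact_force": force on the tool from outside, world axes, zero at the start; "torque": the same for the moment, N m; "width": finger opening in m.
Only numpy, scipy, OpenCV 4.12 (cv2) and the standard library are available. Lean on these libraries where they do the work, as an engineer would, in place of code of your own. Each camera call takes 0.05 s, during which the arm holds its last target. There are 200 camera calls.

## Working session

There is one attempt and no reset: what is moved stays moved. The work goes in short steps, Python scripts to look and compute and a tool call to move; the robot and the scene stay as the last step left them, time stands still between calls to the robot, and variables do not carry over. Pictures are saved under pics/ and viewed, about 8 in all and at most 12, crops included, and the job is handed in when it is done.

Besides the shell and the picture viewer there is one more tool, called after "Call:" as name(argument=value, ...) on one line, values as JSON. apply_moves: Moves the arm, as the interface text tells. Its arguments: {"type":"object","properties":{"commands":{"type":"array"},"squeeze":{"type":"number"}},"required":["commands"]}

```bash
mkdir -p pics; ls; cat > h.py <<'E'
import numpy as np, cv2
from workcell import r, imaging, models
from scipy.spatial.transform import Rotation as R
def cam2w(n,p):
    V=np.array(imaging.calibration(n)["view"]); return (np.linalg.inv(V)@np.r_[p,1])[:3]
def proj(n,P):
    c=imaging.calibration(n);p=(np.array(c["view"])@np.r_[P,1])[:3];x,y,z=p[0],-p[1],-p[2]
    f=200/np.tan(np.radians(c["fovy"])/2)
    if n=="wrist":
        q=np.hypot(x,y);th=np.arctan2(q,z);k=f*th/q
        return np.array([c["cx"]+k*x,c["cy"]+k*y])
    return np.array([c["cx"]+f*x/z,c["cy"]+f*y/z])
def ray(n,u,v):
    c=imaging.calibration(n);f=200/np.tan(np.radians(c["fovy"])/2)
    a,b=u-c["cx"],v-c["cy"]
    if n=="wrist":
        q=np.hypot(a,b);th=q/f;d=np.array([a/q*np.sin(th),b/q*np.sin(th),np.cos(th)])
    else: d=np.array([a/f,b/f,1])
    M=np.linalg.inv(np.array(c["view"]));return M[:3,3],M[:3,:3]@(d*[1,-1,-1])
def onz(n,u,v,z):
    o,d=ray(n,u,v);return o+d*(z-o[2])/d[2]
def shot(n,fn):
    im=imaging.camera(n);cv2.imwrite("pics/"+fn,im[:,:,::-1]);return im
E
python3 - <<'E'
from h import *
a=shot("scene","s0.png");b=shot("side","d0.png")
print(imaging.calibration("scene"),imaging.calibration("side"),r.tip_reach)
for n in("scene","side"):
  for q in("retainer_grip","retainer_under","seat","holder","tape_roll","carton","stapler"):
    for m in models.tip_of(n,q)[:4]:
      P=cam2w(n,m["at"]);print(n,q,round(m["score"],2),P.round(4),proj(n,P).round())
cv2.imwrite("pics/sd.png",cv2.resize(np.vstack([a,b])[:,:,::-1],(480,600)))
print(r.get_state())
E
```

```text
pics
{'fovy': 52.3139550130149, 'cx': 320.84259530794776, 'cy': 200.36594769831237, 'view': array([[ 0.29596504,  0.95510657, -0.01327148, -0.23786826],
       [-0.69310608,  0.22429624,  0.6850512 ,  0.37436836],
       [ 0.65727365, -0.19355266,  0.72837402, -1.32245096],
       [ 0.        ,  0.        ,  0.        ,  1.        ]])} {'fovy': 47.418844598588784, 'cx': 318.7278564514612, 'cy': 194.08567074932006, 'view': array([[-0.92934155, -0.36907344, -0.01044411,  0.59911644],
       [ 0.21244548, -0.55765337,  0.80242734, -0.16527964],
       [-0.30197881,  0.74351027,  0.59665843, -0.93537475],
       [ 0.        ,  0.        ,  0.        ,  1.        ]])} 0.014
scene retainer_grip 0.95 [ 0.7884 -0.1146  0.0236] [260. 297.]
scene retainer_grip 0.71 [ 0.6364 -0.1461  0.0329] [230. 237.]
scene retainer_grip 0.55 [ 0.4868 -0.0729  0.0353] [252. 181.]
scene retainer_under 0.94 [ 0.7847 -0.1166  0.0059] [260. 300.]
scene retainer_under 0.88 [ 4.853e-01 -7.240e-02 -4.000e-04] [254. 192.]
scene retainer_under 0.67 [ 0.6413 -0.1422 -0.0048] [235. 249.]
scene seat 0.87 [0.4745 0.0984 0
[... 1060 characters left out ...]
 stapler 0.25 [ 0.6385 -0.1473  0.0334] [341. 164.]
{'t': 0.8, 'joints': array([-6.66884071e+01,  1.51152689e+01,  9.19006811e+01, -4.95334210e-04,
        7.29797943e+01, -2.11420576e+00]), 'qvel': array([ 0.07355169,  0.01481538, -0.05268878, -0.06543391, -0.03979838,
        0.01112251]), 'effort': array([-1.50240310e-03, -5.14979196e+01, -3.67694557e+01, -2.17740508e-04,
        4.37094968e-04,  6.92409117e-06]), 'tool_pos': array([ 0.28980092, -0.60962108,  0.24535613]), 'ee_rot': array([1.79995765e+02, 6.30328990e-04, 2.54259437e+01]), 'contact_force': array([-1.00575518,  0.49364612,  0.34055948]), 'torque': array([ 0.06463626, -0.025031  ,  0.00022242]), 'width': 0.08540264172590706}
```

View pics/s0.png

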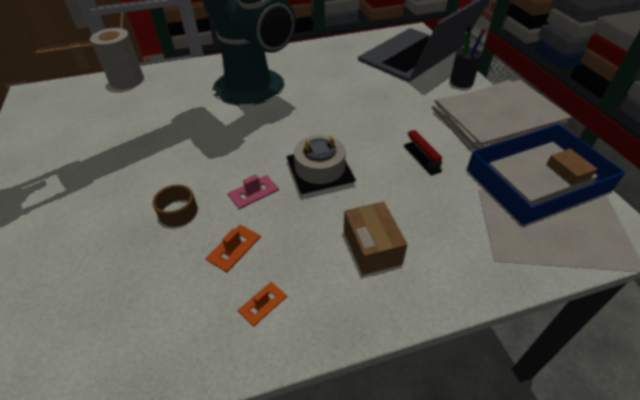

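View pics/d0.png

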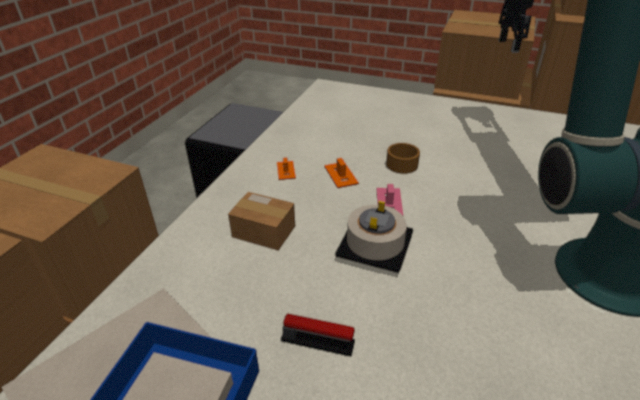

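```bash
python3 - <<'E'
from h import *
im=cv2.imread("pics/s0.png");c=im[210:330,190:310];d=cv2.imread("pics/d0.png")[145:225,265:425]
cv2.imwrite("pics/crop.png",np.hstack([cv2.resize(c,(400,400),interpolation=2),cv2.resize(d,(400,200),interpolation=2).repeat(2,0)]))
for n,f in(("scene","s0"),("side","d0")):
  h=cv2.cvtColor(cv2.imread(f"pics/{f}.png"),cv2.COLOR_BGR2HSV)
  m=cv2.inRange(h,(5,190,90),(16,255,255));k,l,st,ce=cv2.connectedComponentsWithStats(m)
  for i in range(1,k):
    if 60<st[i,4]<1500:
      v,u=np.where(l==i);P=np.array([onz(n,a,b,.006)[:2] for a,b in zip(u,v)]).astype(np.float32)
      print(n,st[i],cv2.minAreaRect(P))
  m=cv2.inRange(h,(20,120,100),(32,255,255));k,l,st,ce=cv2.connectedComponentsWithStats(m)
  for i in range(1,k):
    if st[i,4]>15: print("yellow",n,st[i],ce[i],onz(n,*ce[i],.105))
V=np.linalg.inv(imaging.calibration("wrist")["view"]);print(V.round(3),imaging.calibration("wrist")["fovy"])
E
```

```text
scene [207 226  52  45 812] ((0.6402856707572937, -0.14679354429244995), (0.061255984008312225, 0.10709623992443085), 40.34490966796875)
scene [239 283  47  42 657] ((0.7907010912895203, -0.11273721605539322), (0.04352692887187004, 0.08105354756116867), 29.493179321289062)
side [278 158  17  21 254] ((0.7904074788093567, -0.11759018898010254), (0.0412900373339653, 0.10024745762348175), 29.671987533569336)
side [326 159  31  28 463] ((0.6439145803451538, -0.15033473074436188), (0.05596183240413666, 0.12607698142528534), 39.84022903442383)
yellow side [370 217   7   9  52] [373.11538462 221.17307692] [0.47296754 0.13268382 0.105     ]
[[ 0.43   0.859  0.278  0.361]
 [-0.903  0.409  0.133 -0.576]
 [ 0.001 -0.309  0.951  0.375]
 [ 0.     0.     0.     1.   ]] 65.70646984690485
```

View pics/crop.png

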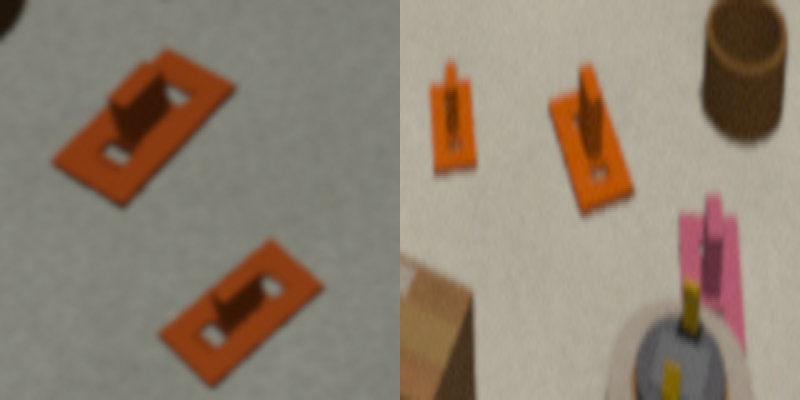

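Candidates in the scene picture: a large orange plate at (234,247), a smaller orange one at (263,303), and a pink one at (254,190). I choose the first: it's orange, and it measures 61×107 mm. The crop confirms it is the larger orange one. I turn the tool to yaw 130° and move over it.

Call:
apply_moves(commands=[{"az":-0.1826},{"az":-0.1826},{"az":-0.1826},{"az":-0.1826},{"az":-0.1826}])

```text
invalid input
```

Call:
apply_moves(commands=[{"az":-0.1826},{"az":-0.1826},{"az":-0.1826},{"az":-0.1826},{"az":-0.1826}])

```text
invalid input
```

Call:
apply_moves(commands=[{"tx":9,"ty":37},{"tx":9,"ty":37},{"tx":9,"ty":37},{"tx":9,"ty":37},{"tx":9,"ty":37}])

```text
invalid input
```

Call:
apply_moves(commands=[{"tx":9,"ty":37},{"tx":9,"ty":37},{"tx":9,"ty":37},{"tx":9,"ty":37},{"tx":9,"ty":37}])

```text
invalid input
```

Call:
apply_moves(commands=[{"tx":9,"ty":38},{"tx":9,"ty":38},{"tx":9,"ty":38},{"tx":9,"ty":38},{}])

```text
invalid input
```

```bash
python3 - <<'E'
from h import *
print({k:v for k,v in r.get_state().items() if k in("t","tool_pos","ee_rot","joints")})
a=shot("wrist","w1.png")
for q in("retainer_grip","retainer_under"):
    for m in models.tip_of("wrist",q)[:4]:
      P=cam2w("wrist",m["at"]);print(q,round(m["score"],2),P.round(4),proj("wrist",P).round())
h=cv2.cvtColor(a,cv2.COLOR_RGB2HSV)
m=cv2.inRange(h,(3,180,60),(18,255,255));k,l,st,ce=cv2.connectedComponentsWithStats(m)
for i in range(1,k):
    if 200<st[i,4]:
      v,u=np.where(l==i);P=np.array([onz("wrist",a,b,.006)[:2] for a,b in zip(u,v)]).astype(np.float32)
      print(st[i],cv2.minAreaRect(P))
E
```

```text
{'t': 0.8, 'joints': array([-6.66884071e+01,  1.51152689e+01,  9.19006811e+01, -4.95334210e-04,
        7.29797943e+01, -2.11420576e+00]), 'tool_pos': array([ 0.28980092, -0.60962108,  0.24535613]), 'ee_rot': array([1.79995765e+02, 6.30328990e-04, 2.54259437e+01])}
```

View pics/w1.png

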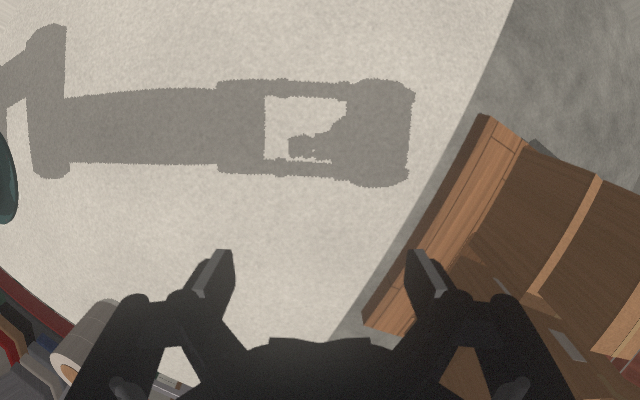

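The moves were refused, so that picture shows only the table at the start pose (view 4). I'll probably need every key in each row.

Call:
apply_moves(commands=[{"gripper":1,"tx":0,"ty":0,"tz":0,"ax":0,"ay":0,"az":-0.1826},{"gripper":1,"tx":0,"ty":0,"tz":0,"ax":0,"ay":0,"az":-0.1826},{"gripper":1,"tx":0,"ty":0,"tz":0,"ax":0,"ay":0,"az":-0.1826},{"gripper":1,"tx":0,"ty":0,"tz":0,"ax":0,"ay":0,"az":-0.1826},{"gripper":1,"tx":0,"ty":0,"tz":0,"ax":0,"ay":0,"az":-0.1826}])

```text
t: 1.58
tool_pos: [0.2898, -0.6096, 0.2453]
ee_rot: [180.0, 0.0, 78.1]
contact_force: [-0.1, 1.0, 0.2]
width: 0.0854
```

Call:
apply_moves(commands=[{"gripper":1,"tx":0,"ty":0,"tz":0,"ax":0,"ay":0,"az":-0.181},{"gripper":1,"tx":0,"ty":0,"tz":0,"ax":0,"ay":0,"az":-0.181},{"gripper":1,"tx":0,"ty":0,"tz":0,"ax":0,"ay":0,"az":-0.181},{"gripper":1,"tx":0,"ty":0,"tz":0,"ax":0,"ay":0,"az":-0.181},{"gripper":1,"tx":0,"ty":0,"tz":0,"ax":0,"ay":0,"az":-0.181}])

```text
t: 2.2
tool_pos: [0.2898, -0.6096, 0.2453]
ee_rot: [-180.0, 0.0, 129.9]
contact_force: [-0.4, -0.5, -0.7]
width: 0.0853
```

Call:
apply_moves(commands=[{"gripper":1,"tx":9,"ty":37,"tz":0,"ax":0,"ay":0,"az":0},{"gripper":1,"tx":9,"ty":37,"tz":0,"ax":0,"ay":0,"az":0},{"gripper":1,"tx":9,"ty":37,"tz":0,"ax":0,"ay":0,"az":0},{"gripper":1,"tx":9,"ty":37,"tz":0,"ax":0,"ay":0,"az":0},{"gripper":1,"tx":9,"ty":37,"tz":0,"ax":0,"ay":0,"az":0}])

```text
t: 2.82
tool_pos: [0.4044, -0.4561, 0.2454]
ee_rot: [180.0, 0.0, 129.6]
contact_force: [-0.2, 0.3, 0.3]
width: 0.0852
```

Call:
apply_moves(commands=[{"gripper":1,"tx":9,"ty":37,"tz":0,"ax":0,"ay":0,"az":0},{"gripper":1,"tx":9,"ty":37,"tz":0,"ax":0,"ay":0,"az":0},{"gripper":1,"tx":9,"ty":37,"tz":0,"ax":0,"ay":0,"az":0},{"gripper":1,"tx":9,"ty":37,"tz":0,"ax":0,"ay":0,"az":0},{"gripper":1,"tx":9,"ty":37,"tz":0,"ax":0,"ay":0,"az":0}])

```text
t: 3.45
tool_pos: [0.5183, -0.3035, 0.2455]
ee_rot: [180.0, 0.0, 129.6]
contact_force: [-0.1, -0.3, 0.3]
width: 0.0854
```

Call:
apply_moves(commands=[{"gripper":1,"tx":9,"ty":38,"tz":0,"ax":0,"ay":0,"az":0},{"gripper":1,"tx":9,"ty":38,"tz":0,"ax":0,"ay":0,"az":0},{"gripper":1,"tx":9,"ty":38,"tz":0,"ax":0,"ay":0,"az":0},{"gripper":1,"tx":9,"ty":38,"tz":0,"ax":0,"ay":0,"az":0},{"gripper":1,"tx":0,"ty":30,"tz":0,"ax":0,"ay":0,"az":0}])

```text
t: 4.08
tool_pos: [0.6357, -0.1591, 0.2455]
ee_rot: [180.0, 0.0, 129.7]
contact_force: [-0.3, -0.9, 0.8]
width: 0.0857
```

```bash
cat > look.py <<'E'
from h import *
import sys
s=r.get_state();print(s["t"],s["tool_pos"],s["ee_rot"],s["joints"])
a=shot("wrist",sys.argv[1])
for q in("retainer_grip","retainer_under"):
    for m in models.tip_of("wrist",q)[:4]:
      P=cam2w("wrist",m["at"]);print(q,round(m["score"],2),P.round(4),proj("wrist",P).round())
h=cv2.cvtColor(a,cv2.COLOR_RGB2HSV)
m=cv2.inRange(h,(3,180,60),(18,255,255));k,l,st,ce=cv2.connectedComponentsWithStats(m)
for i in range(1,k):
    if 200<st[i,4]:
      v,u=np.where(l==i);P=np.array([onz("wrist",a,b,.006)[:2] for a,b in zip(u,v)]).astype(np.float32)
      print(st[i],cv2.minAreaRect(P))
E
python3 look.py w2.png
```

```text
4.075 [ 0.63565766 -0.15909492  0.2454585 ] [1.79984234e+02 1.88255729e-03 1.29655325e+02] [-1.62354284e+01  1.29952510e+01  9.44977091e+01  1.25802332e-02
  7.24966406e+01 -5.58945357e+01]
retainer_grip 0.9 [ 0.7859 -0.1181  0.0273] [430. 216.]
retainer_grip 0.56 [ 0.6455 -0.1429  0.0341] [335. 161.]
retainer_under 0.8 [ 6.361e-01 -1.476e-01 -4.000e-04] [327. 153.]
retainer_under 0.75 [ 0.4846 -0.0765  0.0011] [267.  31.]
retainer_under 0.7 [ 0.783 -0.113 -0.001] [426. 204.]
```

View pics/w2.png

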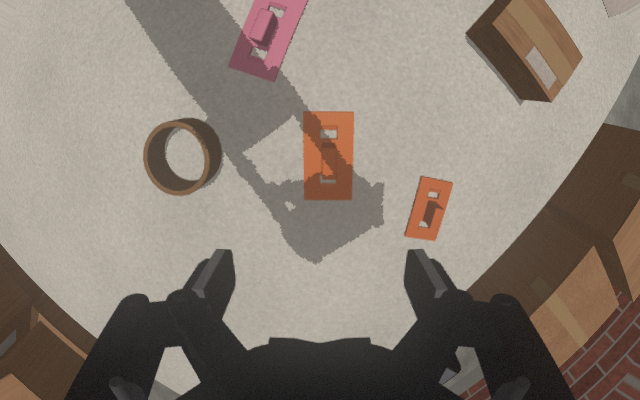

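The large orange plate is at about (328,155) in the wrist picture, nearly aligned with the jaws; the smaller one is at (430,208). I'll refine the outline with a looser colour mask.

```bash
python3 - <<'E'
from h import *
a=cv2.imread("pics/w2.png");h=cv2.cvtColor(a,cv2.COLOR_BGR2HSV)
m=cv2.inRange(h,(3,130,40),(20,255,255))
m[:,:280]=0;m[:,380:]=0;m[:90]=0;m[225:]=0
k,l,st,ce=cv2.connectedComponentsWithStats(m);i=1+np.argmax(st[1:,4]);print(st[i])
v,u=np.where(l==i);P=np.array([onz("wrist",x,y,.006)[:2] for x,y in zip(u,v)]).astype(np.float32)
print(cv2.minAreaRect(P))
for dv in((304,112),(354,112),(304,199),(352,199)): print(dv,onz("wrist",*dv,.006))
E
```

```text
[ 304  112   50   88 3904]Traceback (most recent call last):
  File "<stdin>", line 6, in <module>
  File "h.py", line 21, in onz
    o,d=ray(n,u,v);return o+d*(z-o[2])/d[2]
        ~~~^^^^^^^
  File "h.py", line 14, in ray
    c=imaging.calibration(n);f=200/np.tan(np.radians(c["fovy"])/2)
ValueError: time passes only in moves, steps and waits
```

```bash
cat > p.py <<'E'
s=open("h.py").read().replace("imaging.calibration(n)","cal(n)").replace("def cam2w","C={}\ndef cal(n):\n    if n not in C: C[n]=imaging.calibration(n)\n    return C[n]\ndef cam2w").replace("im=imaging.camera(n);","im=imaging.camera(n);C.pop(n,None);")
open("h.py","w").write(s)
E
python3 p.py; python3 - <<'E'
from h import *
a=cv2.imread("pics/w2.png");h=cv2.cvtColor(a,cv2.COLOR_BGR2HSV)
m=cv2.inRange(h,(3,130,40),(20,255,255))
m[:,:280]=0;m[:,380:]=0;m[:90]=0;m[225:]=0
k,l,st,ce=cv2.connectedComponentsWithStats(m);i=1+np.argmax(st[1:,4])
v,u=np.where(l==i);P=np.array([onz("wrist",x,y,.006)[:2] for x,y in zip(u,v)]).astype(np.float32)
print(st[i],cv2.minAreaRect(P),r.get_state()["tool_pos"])
E
```

```text
[ 304  112   50   88 3904] ((0.6390593647956848, -0.14855918288230896), (0.05895073339343071, 0.10879036784172058), 39.592281341552734) [ 0.63563919 -0.15964852  0.2451423 ]
```

Call:
apply_moves(commands=[{"gripper":1,"tx":3,"ty":5,"tz":30,"ax":0,"ay":0,"az":0},{"gripper":1,"tx":3,"ty":4.6,"tz":30,"ax":0,"ay":0,"az":0},{"gripper":1,"tx":0,"ty":0,"tz":35,"ax":0,"ay":0,"az":0},{"gripper":1,"tx":0,"ty":0,"tz":35,"ax":0,"ay":0,"az":0},{"gripper":1,"tx":0,"ty":0,"tz":20,"ax":0,"ay":0,"az":0}])

```text
t: 4.85
tool_pos: [0.6365, -0.1506, 0.0931]
ee_rot: [-179.9, -0.1, 129.5]
contact_force: [-0.5, 0.5, -0.2]
width: 0.0855
```

```bash
python3 look.py w3.png
```

```text
4.85 [ 0.63654619 -0.15056151  0.09307971] [-1.79875183e+02 -1.40549720e-01  1.29539449e+02] [-1.54780674e+01  2.03199415e+01  1.02151171e+02 -2.56511162e-02
  5.77156067e+01 -5.50039337e+01]
retainer_grip 0.67 [ 0.7862 -0.117   0.0262] [481. 289.]
retainer_grip 0.62 [ 0.6424 -0.1476  0.0342] [331. 223.]
retainer_under 0.88 [ 0.6371 -0.1477 -0.0017] [324. 200.]
retainer_under 0.67 [ 0.782  -0.1162 -0.001 ] [467. 270.]
retainer_under 0.66 [ 4.822e-01 -7.790e-02  3.000e-04] [222.   3.]
```

View pics/w3.png

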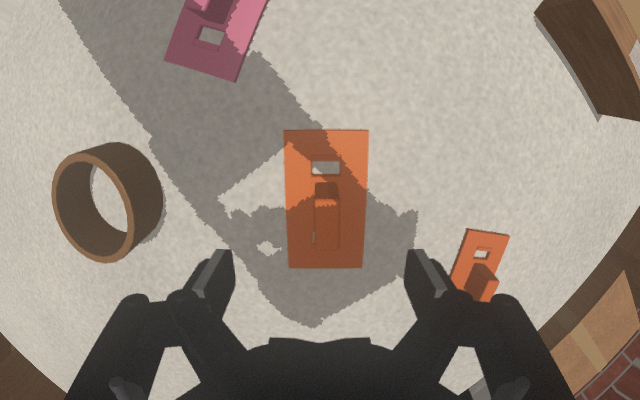

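Plate at (327,200), centred between the jaws to within about 3 mm. Next I correct that and descend to the grasp.

Call:
apply_moves(commands=[{"gripper":1,"tx":0,"ty":3.3,"tz":20,"ax":0,"ay":0,"az":0},{"gripper":1,"tx":0,"ty":0,"tz":25,"ax":0,"ay":0,"az":0},{"gripper":1,"tx":0,"ty":0,"tz":15,"ax":0,"ay":0,"az":0},{"gripper":1,"tx":0,"ty":0,"tz":5,"ax":0,"ay":0,"az":0},{"gripper":1,"tx":0,"ty":0,"tz":0,"ax":0,"ay":0,"az":0}], squeeze=80)

```text
t: 5.62
tool_pos: [0.6412, -0.1479, 0.0303]
ee_rot: [180.0, 0.0, 129.6]
contact_force: [-0.0, -1.3, 0.2]
width: 0.0855
```

Call:
apply_moves(commands=[{"gripper":-0.4,"tx":0,"ty":0,"tz":0,"ax":0,"ay":0,"az":0},{"gripper":-0.5,"tx":0,"ty":0,"tz":0,"ax":0,"ay":0,"az":0},{"gripper":-0.6,"tx":0,"ty":0,"tz":0,"ax":0,"ay":0,"az":0},{"gripper":-1,"tx":0,"ty":0,"tz":0,"ax":0,"ay":0,"az":0},{"gripper":-1,"tx":0,"ty":0,"tz":0,"ax":0,"ay":0,"az":0}], squeeze=80)

```text
t: 6.25
tool_pos: [0.6415, -0.148, 0.0308]
ee_rot: [180.0, 0.0, 129.6]
contact_force: [0.2, -0.0, 2.1]
width: 0.0148
```

Call:
apply_moves(commands=[{"gripper":-1,"tx":0,"ty":0,"tz":0,"ax":0,"ay":0,"az":0},{"gripper":-1,"tx":0,"ty":0,"tz":0,"ax":0,"ay":0,"az":0},{"gripper":-1,"tx":0,"ty":0,"tz":0,"ax":0,"ay":0,"az":0},{"gripper":-1,"tx":0,"ty":0,"tz":0,"ax":0,"ay":0,"az":0},{"gripper":-1,"tx":0,"ty":0,"tz":0,"ax":0,"ay":0,"az":0}], squeeze=80)

```text
t: 6.88
tool_pos: [0.6415, -0.148, 0.0308]
ee_rot: [180.0, 0.0, 129.6]
contact_force: [-0.7, 0.4, 5.1]
width: 0.0149
```

Call:
apply_moves(commands=[{"gripper":-1,"tx":0,"ty":0,"tz":-20,"ax":0,"ay":0,"az":0},{"gripper":-1,"tx":0,"ty":0,"tz":-35,"ax":0,"ay":0,"az":0},{"gripper":-1,"tx":0,"ty":0,"tz":-40,"ax":0,"ay":0,"az":0},{"gripper":-1,"tx":0,"ty":0,"tz":-40,"ax":0,"ay":0,"az":0},{"gripper":-1,"tx":0,"ty":0,"tz":-35,"ax":0,"ay":0,"az":0}])

```text
t: 7.5
tool_pos: [0.6407, -0.1478, 0.2024]
ee_rot: [180.0, 0.0, 129.6]
contact_force: [-0.6, -0.6, -0.3]
width: 0.015
```

Call:
apply_moves(commands=[{"gripper":-1,"tx":0,"ty":0,"tz":0,"ax":0,"ay":0,"az":0.138},{"gripper":-1,"tx":0,"ty":0,"tz":0,"ax":0,"ay":0,"az":0.138},{"gripper":-1,"tx":0,"ty":0,"tz":0,"ax":0,"ay":0,"az":0.138},{"gripper":-1,"tx":0,"ty":0,"tz":0,"ax":0,"ay":0,"az":0.138},{"gripper":-1,"tx":0,"ty":0,"tz":0,"ax":0,"ay":0,"az":0.138}])

```text
t: 8.12
tool_pos: [0.6404, -0.1478, 0.2005]
ee_rot: [-179.9, -0.0, 89.8]
contact_force: [0.4, 0.5, -0.3]
width: 0.0149
```

Call:
apply_moves(commands=[{"gripper":-1,"tx":21,"ty":-34,"tz":0,"ax":0,"ay":0,"az":0},{"gripper":-1,"tx":21,"ty":-34,"tz":0,"ax":0,"ay":0,"az":0},{"gripper":-1,"tx":21,"ty":-34,"tz":0,"ax":0,"ay":0,"az":0},{"gripper":-1,"tx":21,"ty":-34,"tz":0,"ax":0,"ay":0,"az":0},{"gripper":-1,"tx":21,"ty":-34,"tz":0,"ax":0,"ay":0,"az":0}])

```text
t: 8.75
tool_pos: [0.4692, -0.0424, 0.2005]
ee_rot: [-180.0, -0.0, 90.0]
contact_force: [0.3, 0.6, -0.5]
width: 0.0148
```

Call:
apply_moves(commands=[{"gripper":-1,"tx":0,"ty":0,"tz":0,"ax":0,"ay":0,"az":0},{"gripper":-1,"tx":0,"ty":0,"tz":0,"ax":0,"ay":0,"az":0}])

```text
t: 9.0
tool_pos: [0.4713, -0.0432, 0.2009]
ee_rot: [179.9, 0.0, 90.1]
contact_force: [-0.4, -0.4, -1.2]
width: 0.0147
```

```bash
python3 - <<'E'
from h import *
s=r.get_state();print(s["t"],s["tool_pos"],s["ee_rot"],s["joints"],s["contact_force"])
a=shot("wrist","w4.png")
for n in("wrist","scene","side"):
  if n!="wrist": shot(n,n+"4.png")
  for q in("seat","holder","retainer_under","hook_a"):
    for m in models.tip_of(n,q)[:3]:
      P=cam2w(n,m["at"]);print(n,q,round(m["score"],2),P.round(4),proj(n,P).round())
E
```

```text
9.0 [ 0.47128188 -0.04315863  0.20094543] [1.79917628e+02 2.32643667e-02 9.00739381e+01] [-8.24052253e+00 -5.22027080e+00  1.18717586e+02 -1.21205182e-02
  6.64178141e+01 -8.30963657e+00] [-0.42725122 -0.39544408 -1.21575143]
wrist seat 0.6 [0.4754 0.098  0.0891] [324.  17.]
wrist holder 0.56 [0.4716 0.0994 0.0139] [319.  34.]
wrist retainer_under 0.89 [ 0.469  -0.0396  0.1702] [315. 231.]
wrist retainer_under 0.67 [ 0.4846 -0.0799  0.0016] [331. 200.]
wrist retainer_under 0.25 [ 0.7298  0.1342 -0.0018] [528.  34.]Traceback (most recent call last):
  File "<stdin>", line 7, in <module>
ValueError: it knows: carton, holder, retainer_grip, retainer_under, seat, stapler, tape_roll
```

View pics/w4.png

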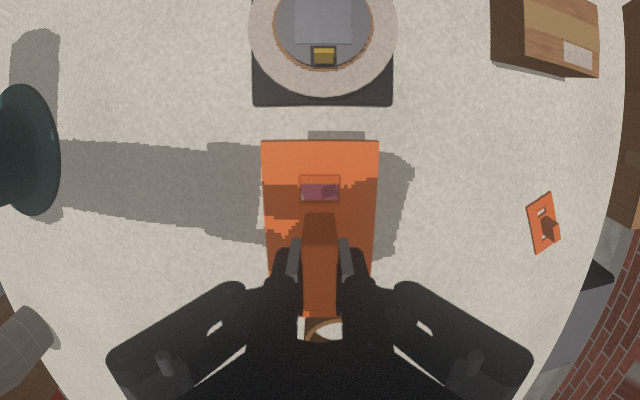

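The plate is held straight: its front edge is at row 141 and the slot at (319,188). The holder is cut off at the top, with the near hook at (323,56). I rise to see it whole.

Call:
apply_moves(commands=[{"gripper":-1,"tx":0,"ty":0,"tz":-30,"ax":0,"ay":0,"az":0},{"gripper":-1,"tx":0,"ty":0,"tz":-40,"ax":0,"ay":0,"az":0},{"gripper":-1,"tx":5,"ty":0,"tz":-40,"ax":0,"ay":0,"az":0},{"gripper":-1,"tx":0,"ty":0,"tz":0,"ax":0,"ay":0,"az":0},{"gripper":-1,"tx":0,"ty":0,"tz":0,"ax":0,"ay":0,"az":0}])

```text
t: 9.82
tool_pos: [0.4709, -0.0383, 0.3096]
ee_rot: [-179.9, -0.0, 90.0]
contact_force: [-0.9, -0.2, -0.7]
width: 0.0148
```

```bash
cat > hold.py <<'E'
from h import *
import sys
s=r.get_state();print(s["t"],s["tool_pos"],s["ee_rot"],s["contact_force"])
for n in sys.argv[2:]:
  a=shot(n,n+sys.argv[1]+".png")
  for q in("seat","holder","retainer_under"):
    for m in models.tip_of(n,q)[:2]:
      P=cam2w(n,m["at"]);print(n,q,round(m["score"],2),P.round(4),proj(n,P).round())
  h=cv2.cvtColor(a,cv2.COLOR_RGB2HSV)
  m=cv2.inRange(h,(20,110,60),(34,255,255));k,l,st,ce=cv2.connectedComponentsWithStats(m)
  for i in range(1,k):
    if st[i,4]>12: print("yel",n,st[i],ce[i].round(1),onz(n,*ce[i],.110).round(4))
E
python3 hold.py 5 wrist scene side
```

```text
9.825 [ 0.47094742 -0.03827173  0.30959706] [-1.79945936e+02 -2.41343520e-03  9.00408760e+01] [-0.87994909 -0.2077457  -0.7361675 ]
wrist seat 0.72 [0.4742 0.0949 0.0888] [324.  48.]
wrist holder 0.6 [0.4738 0.0997 0.012 ] [323.  54.]
wrist retainer_under 0.84 [ 0.4657 -0.0344  0.279 ] [312. 232.]
wrist retainer_under 0.72 [ 0.782  -0.1136 -0.0009] [503. 200.]
yel wrist [316  16  14   6  70] [322.4  18.2] [0.4724 0.125  0.11  ]
yel wrist [316  69  14   9 114] [322.5  72.8] [0.4726 0.0653 0.11  ]
scene seat 0.82 [0.4756 0.0989 0.0887] [319. 146.]
scene holder 0.89 [0.4763 0.0992 0.0141] [320. 170.]
scene retainer_under 0.85 [ 0.7865 -0.116   0.0026] [260. 302.]
scene retainer_under 0.8 [ 0.486  -0.0702 -0.0009] [255. 192.]
yel scene [305 141   4   7  19] [306.3 143.7] [0.4818 0.0662 0.11  ]
side seat 0.96 [0.4717 0.1002 0.0903] [378. 217.]
side seat 0.54 [ 5.020e-01  3.681e-01 -4.000e-04] [317. 342.]
side holder 0.98 [0.4708 0.1002 0.012 ] [376. 245.]
side retainer_under 0.89 [ 0.4713 -0.0401  0.2807] [403. 106.]
side retainer_under 0.63 [ 0.4868 -0.0743 -0.0006] [388. 202.]
yel side [378 201   7  11  55] [380.9 206.2] [0.47   0.0861 0.11  ]
yel side [369 217   8  12  76] [373.  222.7] [0.4706 0.143  0.11  ]
```

View pics/wrist5.png

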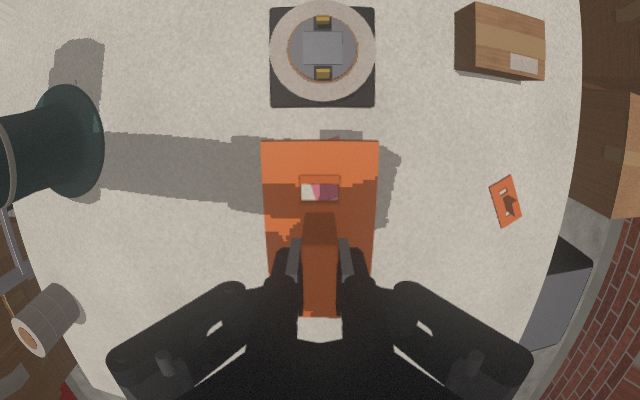

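Both hooks are in view, at (322,18) and (322,73), so the holder's y axis lies along world y. The base corners are at about (270,8), (373,8), (269,107) and (375,106). I now measure the plate in hand and the holder with the same camera, so its bias cancels.

```bash
python3 - <<'E'
from h import *
from scipy.optimize import least_squares
n="wrist";a=cv2.imread("pics/wrist5.png");g=cv2.cvtColor(a,cv2.COLOR_BGR2HSV)
s=r.get_state();T=s["tool_pos"];print(T)
# plate in hand
m=cv2.inRange(g,(3,130,40),(20,255,255));zt=T[2]-.0308+.006
for row in(143,150,160,170):
    x=np.where(m[row,230:410])[0]+230;A=onz(n,x[0]-.5,row,zt);B=onz(n,x[-1]+.5,row,zt);print(row,x[0],x[-1],A.round(4),B.round(4),((A+B)/2).round(4))
x=np.where(m[:,:][150:210,320]==0)[0]+150;print("slot rows",x[0],x[-1],onz(n,320,x[0]-.5,zt).round(4))
x=np.where(m[188,290:350]==0)[0]+290;print("slot cols",x[0],x[-1],onz(n,(x[0]+x[-1])/2,188,zt).round(4))
x=np.where(m[120:160,320])[0]+120;print("front",onz(n,320,x[0]-.5,zt).round(4))
# base dark mask
d=(g[:,:,2]<75).astype(np.uint8);d[:,:255]=0;d[:,390:]=0;d[112:]=0;d[:5]=0
for z in(.012,.018,.024):
    v,u=np.where(d);P=np.array([onz(n,x,y,z)[:2] for x,y in zip(u,v)]).astype(np.float32);print(z,cv2.minAreaRect(P))
# roll top circle: bright low sat
E
```

```text
[ 0.4708844  -0.03803057  0.31021827]
143 260 378 [0.4402 0.0171 0.2854] [0.5007 0.0172 0.2854] [0.4705 0.0172 0.2854]
150 261 378 [0.4406 0.0135 0.2854] [0.5009 0.0136 0.2854] [0.4707 0.0135 0.2854]
160 261 377 [0.4404 0.0083 0.2854] [0.5006 0.0083 0.2854] [0.4705 0.0083 0.2854]
170 262 377 [0.4406 0.0029 0.2854] [0.5008 0.003  0.2854] [0.4707 0.003  0.2854]
slot rows 184 200 [ 0.471  -0.0044  0.2854]
slot cols 301 337 [ 0.4705 -0.0068  0.2854]
front [0.471  0.0181 0.2854]
0.012 ((0.47420626878738403, 0.09803549945354462), (0.14224989712238312, 0.14186829328536987), 0.18149110674858093)
0.018 ((0.47415488958358765, 0.09722504764795303), (0.14025557041168213, 0.13987933099269867), 0.18149207532405853)
0.024 ((0.47410354018211365, 0.09641458094120026), (0.13826125860214233, 0.13789035379886627), 0.1814931184053421)
```

```bash
python3 - <<'E'
from h import *
n="wrist";a=cv2.imread("pics/wrist5.png");g=cv2.cvtColor(a,cv2.COLOR_BGR2HSV)
for row in(17,19,70,73,76): print(row,[tuple(p) for p in g[row,312:334]])
print("pad row 48 V",g[48,280:366,2].tolist())
print("pad row 40 V",g[40,280:366,2].tolist())
print("col 312 V",g[10:90,312,2].tolist())
print("row 95/12 base",[ (g[rw,262:275,2].tolist(),g[rw,368:382,2].tolist()) for rw in (14,100)])
for u,v,z in((316,70,.11),(330,70,.11),(316,17,.11),(330,17,.11),(302,48,.089),(342,48,.089)): print(u,v,onz(n,u-.5,v,z).round(4))
E
```

```text
17 [(np.uint8(13), np.uint8(93), np.uint8(151)), (np.uint8(12), np.uint8(77), np.uint8(119)), (np.uint8(14), np.uint8(39), np.uint8(86)), (np.uint8(21), np.uint8(56), np.uint8(86)), (np.uint8(20), np.uint8(121), np.uint8(135)), (np.uint8(20), np.uint8(138), np.uint8(157)), (np.uint8(20), np.uint8(132), np.uint8(162)), (np.uint8(20), np.uint8(136), np.uint8(158)), (np.uint8(21), np.uint8(137), np.uint8(160)), (np.uint8(20), np.uint8(136), np.uint8(161)), (np.uint8(21), np.uint8(138), np.uint8(157)), (np.uint8(20), np.uint8(136), np.uint8(159)), (np.uint8(21), np.uint8(136), np.uint8(159)), (np.uint8(20), np.uint8(137), np.uint8(158)), (np.uint8(20), np.uint8(135), np.uint8(160)), (np.uint8(20), np.uint8(137), np.uint8(158)), (np.uint8(20), np.uint8(135), np.uint8(159)), (np.uint8(19), np.uint8(103), np.uint8(119)), (np.uint8(12), np.uint8(17), np.uint8(73)), (np.uint8(12), np.uint8(77), np.uint8(113)), (np.uint8(14), np.uint8(90), np.uint8(148)), (np.uint8(13), np.uint8(66), np.uint8(158))]
19 [(np.uint8(0), np.uint8(10), np.uint8(127)), (np.uint8(10), np.uint8(8), np.uint8(101)), (np
[... 4956 characters left out ...]
 133, 132, 133, 132, 135, 131, 134, 133, 131, 130, 132, 131, 131, 132, 132, 131, 134, 133, 133, 133, 133, 132, 129, 97, 125, 123, 124, 126, 124, 123, 123, 124, 123, 124, 124, 122, 124, 108, 121, 136, 141, 155, 174, 174, 171, 173, 173, 168, 168]
row 95/12 base [([187, 192, 190, 189, 185, 185, 170, 124, 70, 73, 79, 78, 77], [67, 67, 68, 68, 60, 65, 98, 188, 190, 196, 191, 188, 188, 188]), ([191, 191, 187, 189, 194, 193, 192, 159, 104, 73, 78, 73, 81], [71, 71, 73, 73, 70, 66, 113, 158, 183, 186, 190, 183, 181, 180])]
316 70 [0.4666 0.0685 0.11  ]
330 70 [0.4812 0.0686 0.11  ]
316 17 [0.4665 0.1268 0.11  ]
330 17 [0.4811 0.1269 0.11  ]
302 48 [0.4508 0.0958 0.089 ]
342 48 [0.4951 0.096  0.089 ]
```

```bash
python3 - <<'E'
from h import *
n="wrist"
for i in range(3):
    C.clear(); T=r.get_state()["tool_pos"]; zt=T[2]-.0248
    pl=(onz(n,260.5,155,zt)+onz(n,378,155,zt))/2; fr=onz(n,320,140.5,zt)
    hk=[onz(n,322.5,v,.112) for v in(18.2,71)]; pad=onz(n,322.2,48,.089)
    py=[onz(n,312,v,.089)[1] for v in(31.5,63.8)]
    b=[onz(n,u,v,.018) for u,v in((269.5,14),(373.9,14),(270,100),(374.3,100))]
    print(T.round(4),"plate",pl[0].round(4),(fr[1]-.055).round(4),"hooks",[h[:2].round(4) for h in hk],"pad",pad[:2].round(4),np.round(py,4),"base x",np.round([p[0] for p in b],4),cal(n)["cx"])
E
```

```text
[ 0.4709 -0.038   0.3102] plate 0.4706 -0.0369 hooks [array([0.4738, 0.125 ]), array([0.4739, 0.0673])] pad [0.4737 0.0956] [0.115  0.0774] base x [0.4035 0.5441 0.404  0.5452] 319.19305790860744
[ 0.4709 -0.038   0.3102] plate 0.4706 -0.0369 hooks [array([0.4738, 0.125 ]), array([0.4739, 0.0673])] pad [0.4737 0.0956] [0.115  0.0774] base x [0.4035 0.5441 0.404  0.5452] 319.19305790860744
[ 0.4709 -0.038   0.3102] plate 0.4706 -0.0369 hooks [array([0.4738, 0.125 ]), array([0.4739, 0.0673])] pad [0.4737 0.0956] [0.115  0.0774] base x [0.4035 0.5441 0.404  0.5452] 319.19305790860744
```

Call:
apply_moves(commands=[{"gripper":-1,"tx":27,"ty":1.2,"tz":0,"ax":0,"ay":0,"az":0},{"gripper":-1,"tx":27,"ty":1,"tz":0,"ax":0,"ay":0,"az":0},{"gripper":-1,"tx":27,"ty":1,"tz":0,"ax":0,"ay":0,"az":0},{"gripper":-1,"tx":27,"ty":0,"tz":20,"ax":0,"ay":0,"az":0},{"gripper":-1,"tx":26.5,"ty":0,"tz":20,"ax":0,"ay":0,"az":0}])

```text
t: 11.05
tool_pos: [0.4743, 0.0974, 0.2704]
ee_rot: [179.9, -0.0, 90.1]
contact_force: [-0.6, 0.3, -1.6]
width: 0.0146
```

Call:
apply_moves(commands=[{"gripper":-1,"tx":0,"ty":0,"tz":30,"ax":0,"ay":0,"az":0},{"gripper":-1,"tx":0,"ty":0,"tz":30,"ax":0,"ay":0,"az":0},{"gripper":-1,"tx":0,"ty":0,"tz":20,"ax":0,"ay":0,"az":0},{"gripper":-1,"tx":0,"ty":0,"tz":18,"ax":0,"ay":0,"az":0},{"gripper":-1,"tx":0,"ty":0,"tz":0,"ax":0,"ay":0,"az":0}])

```text
t: 11.68
tool_pos: [0.4729, 0.0963, 0.1708]
ee_rot: [-179.8, 0.0, 90.1]
contact_force: [0.2, -0.4, -0.4]
width: 0.0147
```

```bash
python3 hold.py 6 scene side wrist; python3 - <<'E'
import cv2,numpy as np
a=cv2.imread("pics/scene6.png")[100:200,270:370];b=cv2.imread("pics/side6.png")[160:260,330:430]
a,b=[cv2.resize(x,(400,400),interpolation=2) for x in(a,b)];cv2.imwrite("pics/c6.png",np.hstack([a,b]))
E
```

```text
11.675 [0.47285576 0.09628326 0.17080149] [-1.79823870e+02  2.41994119e-02  9.00541496e+01] [ 0.17423408 -0.40132157 -0.40356579]
scene seat 0.9 [0.4772 0.0987 0.0882] [319. 147.]
scene seat 0.28 [ 0.4952 -0.2488 -0.0016] [180. 211.]
scene holder 0.95 [0.4723 0.0995 0.013 ] [320. 169.]
scene retainer_under 0.94 [ 0.486  -0.0733  0.0006] [253. 192.]
scene retainer_under 0.74 [0.4722 0.0965 0.1354] [317. 130.]
side seat 0.67 [0.4711 0.0998 0.0892] [378. 218.]
side holder 0.71 [0.4713 0.0972 0.0108] [376. 245.]
side retainer_under 0.95 [0.4739 0.0929 0.1446] [379. 194.]
side retainer_under 0.82 [ 0.7871 -0.1147  0.0019] [286. 170.]
yel side [369 217   9  12  82] [373.1 222.2] [0.4707 0.1417 0.11  ]
wrist seat 0.56 [0.4764 0.0959 0.0881] [322. 206.]
wrist holder 0.85 [0.4684 0.101  0.0129] [313. 174.]
wrist retainer_under 0.95 [0.4722 0.1019 0.1426] [316. 229.]
wrist retainer_under 0.85 [ 7.833e-01 -1.132e-01  4.000e-04] [522. 313.]
```

View pics/c6.png

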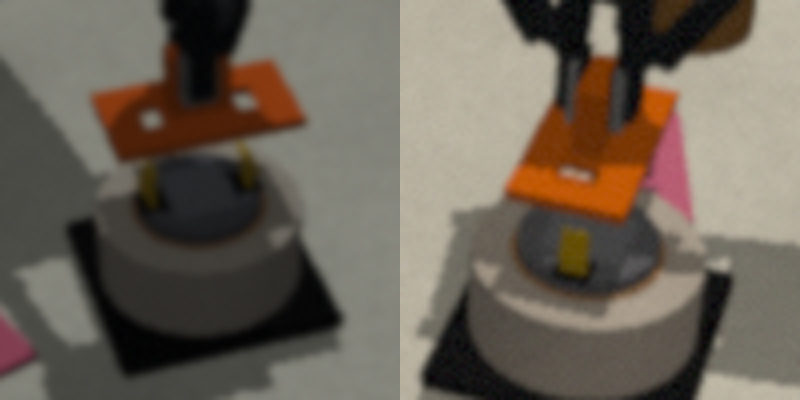

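Both slots sit above the hooks: scene slots at (308,130) and (331,125), hooks at (307,147) and (331,142). Next I quantify the offset by comparing predicted and observed pixels.

```bash
python3 - <<'E'
from h import *
T=r.get_state()["tool_pos"];print(T)
pc=np.array([T[0]-.0003,T[1]+.001,T[2]-.0308]);hc=np.array([.4738,.0968,.0888])
for n,box in(("scene",(120,160,295,345)),("side",(200,232,365,390))):
  a=cv2.imread(f"pics/{n}6.png");g=cv2.cvtColor(a,cv2.COLOR_BGR2HSV)
  y=cv2.inRange(g,(18,90,40),(34,255,255));q=np.zeros_like(y);q[box[0]:box[1],box[2]:box[3]]=y[box[0]:box[1],box[2]:box[3]]
  k,l,st,ce=cv2.connectedComponentsWithStats(q)
  print(n,"yel",[(st[i].tolist(),ce[i].round(1)) for i in range(1,k) if st[i,4]>6])
  o=cv2.inRange(g,(3,130,40),(17,255,255));p=np.zeros_like(o);p[100:216,270:425]=o[100:216,270:425]
  k,l,st,ce=cv2.connectedComponentsWithStats(p);i=1+np.argmax(st[1:,4]);cn=cv2.findContours((l==i).astype(np.uint8),0,2)[0][0]
  print("plate",st[i],"minarea poly",cv2.approxPolyDP(cn,3,True)[:,0].tolist())
  hol=cv2.findContours((l==i).astype(np.uint8),cv2.RETR_CCOMP,2);print("holes",[(cv2.contourArea(c),c.mean(0).round(1).tolist()) for c,h in zip(hol[0],hol[1][0]) if h[3]>=0])
  for s in(-1,1):
    print("pred slot",proj(n,pc+[0,s*.0275,.006]).round(1),"hook tip x-edges",proj(n,hc+[-.007,s*.03,.024]).round(1),proj(n,hc+[.007,s*.03,.024]).round(1),"ledge",proj(n,hc+[0,s*.036,.0105]).round(1))
    print("plate corners",[proj(n,pc+[sx*.03,s*.055,.006]).round(1) for sx in(-1,1)],"under",[proj(n,pc+[sx*.03,s*.055,0]).round(1) for sx in(-1,1)])
E
```

```text
[0.47406375 0.09645684 0.17247985]
scene yel [([329, 135, 6, 11, 32], array([331.3, 140.3])), ([305, 140, 5, 10, 36], array([306.7, 144.3]))]
plate [293 111  53  29 723] minarea poly [[293, 124], [300, 139], [345, 130], [337, 115], [326, 114], [325, 123], [316, 127], [313, 111], [310, 121]]
holes [(38.0, [[307.9, 130.0]]), (34.5, [[330.9, 124.7]])]
pred slot [306.3 128. ] hook tip x-edges [304.7 138.8] [306.4 142.4] ledge [303.3 145.7]
plate corners [array([291.1, 122.8]), array([297.9, 138.3])] under [array([291.3, 124.9]), array([298.1, 140.5])]
pred slot [329.5 123.5] hook tip x-edges [329.3 133.8] [331.2 137.3] ledge [332.6 139.7]
plate corners [array([336.7, 114. ]), array([345.3, 128.8])] under [array([336.7, 116.1]), array([345.2, 130.9])]
side yel [([369, 217, 9, 12, 95], array([373.1, 222.7]))]
plate [357 174  42  42 948] minarea poly [[377, 174], [373, 189], [367, 187], [357, 209], [385, 215], [398, 183], [390, 181], [383, 193], [384, 175]]
holes [(24.5, [[374.2, 203.0]])]
pred slot [382.5 186.9] hook tip x-edges [384.9 200.2] [378.5 198.8] ledge [382.  202.9]
plate corners [array([400. , 182.7]), array([372.2, 176.9])] under [array([399.7, 185. ]), array([372.1, 179.2])]
pred slot [375.1 202.1] hook tip x-edges [377.1 217.1] [370.4 215.6] ledge [372.5 223.3]
plate corners [array([386.4, 213.8]), array([356.3, 206.8])] under [array([386.1, 216.2]), array([356.2, 209.2])]
```

Residuals agree: slots and hooks line up to about 1 mm in both views. I lower the plate to just above the hook slopes.

Call:
apply_moves(commands=[{"gripper":-1,"tx":0,"ty":0,"tz":10,"ax":0,"ay":0,"az":0},{"gripper":-1,"tx":0,"ty":0,"tz":8,"ax":0,"ay":0,"az":0},{"gripper":-1,"tx":0,"ty":0,"tz":5,"ax":0,"ay":0,"az":0},{"gripper":-1,"tx":0,"ty":0,"tz":2,"ax":0,"ay":0,"az":0},{"gripper":-1,"tx":0,"ty":0,"tz":0,"ax":0,"ay":0,"az":0}], squeeze=100)

```text
t: 12.9
tool_pos: [0.4739, 0.0965, 0.1471]
ee_rot: [-180.0, 0.0, 90.1]
contact_force: [0.3, -0.0, -0.3]
width: 0.0143
```

Call:
apply_moves(commands=[{"gripper":-1,"tx":0,"ty":0,"tz":1.5,"ax":0,"ay":0,"az":0},{"gripper":-1,"tx":0,"ty":0,"tz":1.5,"ax":0,"ay":0,"az":0},{"gripper":-1,"tx":0,"ty":0,"tz":1.5,"ax":0,"ay":0,"az":0},{"gripper":-1,"tx":0,"ty":0,"tz":1.5,"ax":0,"ay":0,"az":0},{"gripper":-1,"tx":0,"ty":0,"tz":0,"ax":0,"ay":0,"az":0}])

```text
t: 13.52
tool_pos: [0.4738, 0.0965, 0.1411]
ee_rot: [-180.0, 0.0, 90.1]
contact_force: [-0.5, -0.7, -0.6]
width: 0.0145
```

Call:
apply_moves(commands=[{"gripper":-1,"tx":0,"ty":0,"tz":1,"ax":0,"ay":0,"az":0},{"gripper":-1,"tx":0,"ty":0,"tz":1,"ax":0,"ay":0,"az":0},{"gripper":-1,"tx":0,"ty":0,"tz":1,"ax":0,"ay":0,"az":0},{"gripper":-1,"tx":0,"ty":0,"tz":1,"ax":0,"ay":0,"az":0},{"gripper":-1,"tx":0,"ty":0,"tz":0,"ax":0,"ay":0,"az":0}])

```text
t: 14.15
tool_pos: [0.4739, 0.0965, 0.1372]
ee_rot: [-180.0, 0.0, 90.1]
contact_force: [-0.2, 1.0, -1.9]
width: 0.0146
```

Call:
apply_moves(commands=[{"gripper":-1,"tx":0,"ty":0,"tz":1,"ax":0,"ay":0,"az":0},{"gripper":-1,"tx":0,"ty":0,"tz":1,"ax":0,"ay":0,"az":0},{"gripper":-1,"tx":0,"ty":0,"tz":1,"ax":0,"ay":0,"az":0},{"gripper":-1,"tx":0,"ty":0,"tz":1,"ax":0,"ay":0,"az":0},{"gripper":-1,"tx":0,"ty":0,"tz":0,"ax":0,"ay":0,"az":0}])

```text
t: 14.78
tool_pos: [0.4739, 0.0964, 0.1331]
ee_rot: [-180.0, 0.0, 90.1]
contact_force: [-1.0, -0.5, -0.5]
width: 0.0144
```

Call:
apply_moves(commands=[{"gripper":-1,"tx":0,"ty":0,"tz":1,"ax":0,"ay":0,"az":0},{"gripper":-1,"tx":0,"ty":0,"tz":1,"ax":0,"ay":0,"az":0},{"gripper":-1,"tx":0,"ty":0,"tz":1,"ax":0,"ay":0,"az":0},{"gripper":-1,"tx":0,"ty":0,"tz":0,"ax":0,"ay":0,"az":0}])

```text
t: 15.28
tool_pos: [0.4744, 0.0962, 0.1306]
ee_rot: [180.0, 0.0, 90.1]
contact_force: [-0.2, -2.6, 1.4]
width: 0.0144
```

```bash
python3 hold.py 7 scene side; python3 - <<'E'
import cv2,numpy as np
a=cv2.imread("pics/scene7.png")[100:200,270:370];b=cv2.imread("pics/side7.png")[160:260,330:430]
a,b=[cv2.resize(x,(400,400),interpolation=2) for x in(a,b)];cv2.imwrite("pics/c7.png",np.hstack([a,b]))
E
```

```text
15.275 [0.47437627 0.09617869 0.13061937] [1.79950922e+02 3.00712204e-02 9.00676270e+01] [-0.21377549 -2.63470298  1.4451431 ]
scene seat 0.63 [0.476  0.0965 0.0873] [318. 147.]
scene holder 0.94 [0.478  0.0981 0.0133] [320. 171.]
scene retainer_under 0.95 [0.4735 0.0979 0.0962] [319. 143.]
scene retainer_under 0.63 [ 0.7847 -0.1139  0.0013] [261. 301.]
side seat 0.61 [0.4709 0.1002 0.088 ] [378. 218.]
side holder 0.96 [0.472  0.0959 0.0116] [376. 244.]
side retainer_under 0.95 [0.4733 0.0964 0.1016] [378. 212.]
side retainer_under 0.81 [ 7.883e-01 -1.141e-01 -7.000e-04] [286. 170.]
yel side [371 217   6   4  17] [373.6 218.8] [0.4727 0.1309 0.11  ]
```

View pics/c7.png

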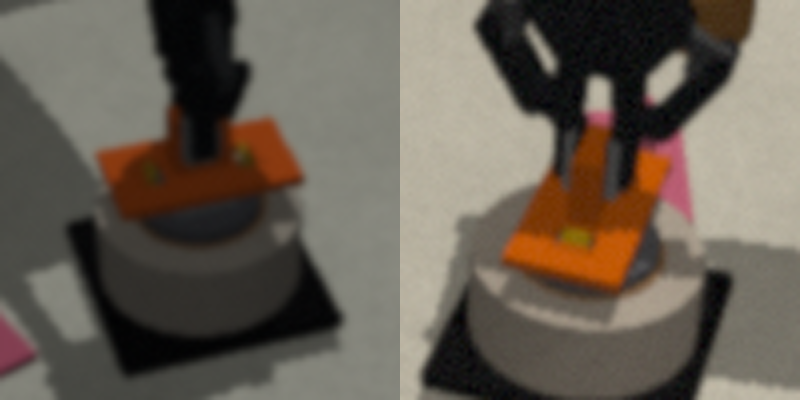

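Both hooks (yellow) now show inside the slots, at scene crop (152,172) and (243,155) and side crop (577,237). The tool is pushed towards -y with 2.6 N, so I nudge 1 mm that way and go on down slowly.

Call:
apply_moves(commands=[{"gripper":-1,"tx":-1,"ty":0,"tz":0,"ax":0,"ay":0,"az":0},{"gripper":-1,"tx":0,"ty":0,"tz":1,"ax":0,"ay":0,"az":0},{"gripper":-1,"tx":0,"ty":0,"tz":1,"ax":0,"ay":0,"az":0},{"gripper":-1,"tx":0,"ty":0,"tz":0,"ax":0,"ay":0,"az":0}])

```text
t: 16.18
tool_pos: [0.4741, 0.0956, 0.1283]
ee_rot: [180.0, -0.0, 90.1]
contact_force: [1.2, -1.8, 3.8]
width: 0.0145
```

Call:
apply_moves(commands=[{"gripper":-1,"tx":0,"ty":0,"tz":1,"ax":0,"ay":0,"az":0},{"gripper":-1,"tx":0,"ty":0,"tz":1,"ax":0,"ay":0,"az":0},{"gripper":-1,"tx":0,"ty":0,"tz":0,"ax":0,"ay":0,"az":0}])

```text
t: 16.55
tool_pos: [0.4741, 0.0956, 0.1262]
ee_rot: [180.0, -0.0, 90.1]
contact_force: [1.4, -0.2, 3.9]
width: 0.0144
```

Call:
apply_moves(commands=[{"gripper":-1,"tx":0,"ty":0,"tz":1,"ax":0,"ay":0,"az":0},{"gripper":-1,"tx":0,"ty":0,"tz":1,"ax":0,"ay":0,"az":0},{"gripper":-1,"tx":0,"ty":0,"tz":0,"ax":0,"ay":0,"az":0}])

```text
t: 16.92
tool_pos: [0.4741, 0.0956, 0.1242]
ee_rot: [180.0, -0.0, 90.1]
contact_force: [2.1, -0.7, 2.9]
width: 0.0143
```

Call:
apply_moves(commands=[{"gripper":-1,"tx":0,"ty":0,"tz":1,"ax":0,"ay":0,"az":0},{"gripper":-1,"tx":0,"ty":0,"tz":1,"ax":0,"ay":0,"az":0},{"gripper":-1,"tx":0,"ty":0,"tz":0,"ax":0,"ay":0,"az":0}])

```text
t: 17.3
tool_pos: [0.4741, 0.0955, 0.1222]
ee_rot: [180.0, -0.0, 90.1]
contact_force: [2.2, -0.2, 3.6]
width: 0.0143
```

Call:
apply_moves(commands=[{"gripper":-1,"tx":0,"ty":0,"tz":1,"ax":0,"ay":0,"az":0},{"gripper":-1,"tx":0,"ty":0,"tz":1,"ax":0,"ay":0,"az":0},{"gripper":-1,"tx":0,"ty":0,"tz":0,"ax":0,"ay":0,"az":0}])

```text
t: 17.68
tool_pos: [0.474, 0.0956, 0.1206]
ee_rot: [-180.0, -0.0, 90.1]
contact_force: [0.9, -0.4, 5.7]
width: 0.0144
```

Call:
apply_moves(commands=[{"gripper":-1,"tx":0,"ty":0,"tz":1,"ax":0,"ay":0,"az":0},{"gripper":-1,"tx":0,"ty":0,"tz":1,"ax":0,"ay":0,"az":0},{"gripper":-1,"tx":0,"ty":0,"tz":0,"ax":0,"ay":0,"az":0}])

```text
t: 18.05
tool_pos: [0.4741, 0.0955, 0.1191]
ee_rot: [180.0, -0.0, 90.1]
contact_force: [-0.1, -1.0, 9.6]
width: 0.0146
```

Call:
apply_moves(commands=[{"gripper":-1,"tx":0,"ty":0,"tz":1,"ax":0,"ay":0,"az":0},{"gripper":-1,"tx":0,"ty":0,"tz":0,"ax":0,"ay":0,"az":0}])

```text
t: 18.3
tool_pos: [0.4744, 0.0956, 0.1185]
ee_rot: [180.0, -0.0, 90.1]
contact_force: [-1.2, -0.8, 11.6]
width: 0.014
```

Call:
apply_moves(commands=[{"gripper":-1,"tx":0,"ty":0,"tz":1,"ax":0,"ay":0,"az":0},{"gripper":-1,"tx":0,"ty":0,"tz":0,"ax":0,"ay":0,"az":0}])

```text
t: 18.55
tool_pos: [0.4745, 0.0956, 0.1174]
ee_rot: [179.9, -0.0, 90.1]
contact_force: [0.2, -0.2, 9.8]
width: 0.0143
```

Call:
apply_moves(commands=[{"gripper":-1,"tx":0,"ty":0,"tz":1,"ax":0,"ay":0,"az":0},{"gripper":-1,"tx":0,"ty":0,"tz":0,"ax":0,"ay":0,"az":0}])

```text
t: 18.8
tool_pos: [0.4746, 0.0956, 0.1166]
ee_rot: [179.9, -0.0, 90.1]
contact_force: [-1.0, -0.2, 11.8]
width: 0.0146
```

Call:
apply_moves(commands=[{"gripper":-1,"tx":0,"ty":0,"tz":1,"ax":0,"ay":0,"az":0},{"gripper":-1,"tx":0,"ty":0,"tz":0,"ax":0,"ay":0,"az":0}])

```text
t: 19.05
tool_pos: [0.4747, 0.0956, 0.1158]
ee_rot: [179.9, -0.0, 90.1]
contact_force: [-0.5, -1.1, 12.1]
width: 0.0145
```

Call:
apply_moves(commands=[{"gripper":-1,"tx":0,"ty":0,"tz":1,"ax":0,"ay":0,"az":0},{"gripper":-1,"tx":0,"ty":0,"tz":0,"ax":0,"ay":0,"az":0}])

```text
t: 19.3
tool_pos: [0.4749, 0.0956, 0.1149]
ee_rot: [179.9, -0.0, 90.1]
contact_force: [-0.3, -0.3, 12.7]
width: 0.0146
```

Call:
apply_moves(commands=[{"gripper":-1,"tx":0,"ty":0,"tz":1,"ax":0,"ay":0,"az":0},{"gripper":-1,"tx":0,"ty":0,"tz":0,"ax":0,"ay":0,"az":0}])

```text
t: 19.55
tool_pos: [0.475, 0.0956, 0.1141]
ee_rot: [179.9, -0.0, 90.1]
contact_force: [-0.2, 0.0, 13.7]
width: 0.0144
```

Call:
apply_moves(commands=[{"gripper":-1,"tx":0,"ty":0,"tz":1,"ax":0,"ay":0,"az":0},{"gripper":-1,"tx":0,"ty":0,"tz":0,"ax":0,"ay":0,"az":0}])

```text
t: 19.8
tool_pos: [0.4751, 0.0956, 0.1132]
ee_rot: [179.9, -0.0, 90.1]
contact_force: [-0.9, 0.0, 14.1]
width: 0.0145
```

Call:
apply_moves(commands=[{"gripper":-1,"tx":0,"ty":0,"tz":1,"ax":0,"ay":0,"az":0},{"gripper":-1,"tx":0,"ty":0,"tz":0,"ax":0,"ay":0,"az":0}])

```text
t: 20.05
tool_pos: [0.4745, 0.0957, 0.1109]
ee_rot: [179.9, -0.0, 90.0]
contact_force: [-0.7, 1.0, -1.6]
width: 0.0149
```

The force dropped from 14 N to about 0 with a 2 mm drop, which is the click. I press gently to check the hard stop.

Call:
apply_moves(commands=[{"gripper":-1,"tx":0,"ty":0,"tz":0.7,"ax":0,"ay":0,"az":0},{"gripper":-1,"tx":0,"ty":0,"tz":0,"ax":0,"ay":0,"az":0}])

```text
t: 20.3
tool_pos: [0.4724, 0.0953, 0.1085]
ee_rot: [-179.8, 0.0, 90.1]
contact_force: [-0.8, 1.2, -0.4]
width: 0.0144
```

Call:
apply_moves(commands=[{"gripper":-1,"tx":0,"ty":0,"tz":0.7,"ax":0,"ay":0,"az":0},{"gripper":-1,"tx":0,"ty":0,"tz":0,"ax":0,"ay":0,"az":0}])

```text
t: 20.55
tool_pos: [0.4735, 0.0954, 0.1083]
ee_rot: [-180.0, 0.0, 90.1]
contact_force: [0.7, -0.4, -0.8]
width: 0.0146
```

Call:
apply_moves(commands=[{"gripper":-1,"tx":0,"ty":0,"tz":0.5,"ax":0,"ay":0,"az":0},{"gripper":-1,"tx":0,"ty":0,"tz":0,"ax":0,"ay":0,"az":0}])

```text
t: 20.8
tool_pos: [0.474, 0.0954, 0.1082]
ee_rot: [180.0, 0.0, 90.1]
contact_force: [0.8, -0.3, -0.7]
width: 0.0142
```

Call:
apply_moves(commands=[{"gripper":-1,"tx":0,"ty":0,"tz":0.5,"ax":0,"ay":0,"az":0},{"gripper":-1,"tx":0,"ty":0,"tz":0,"ax":0,"ay":0,"az":0}])

```text
t: 21.05
tool_pos: [0.4741, 0.0954, 0.1081]
ee_rot: [180.0, 0.0, 90.1]
contact_force: [-0.5, -0.7, 3.4]
width: 0.0146
```

Call:
apply_moves(commands=[{"gripper":-1,"tx":0,"ty":0,"tz":0.5,"ax":0,"ay":0,"az":0},{"gripper":-1,"tx":0,"ty":0,"tz":0,"ax":0,"ay":0,"az":0}])

```text
t: 21.3
tool_pos: [0.4741, 0.0955, 0.1081]
ee_rot: [180.0, 0.0, 90.1]
contact_force: [-2.6, -0.3, 6.3]
width: 0.0145
```

Call:
apply_moves(commands=[{"gripper":-1,"tx":0,"ty":0,"tz":0.5,"ax":0,"ay":0,"az":0},{"gripper":-1,"tx":0,"ty":0,"tz":0,"ax":0,"ay":0,"az":0}])

```text
t: 21.55
tool_pos: [0.4741, 0.0955, 0.1081]
ee_rot: [180.0, 0.0, 90.1]
contact_force: [-3.8, -0.6, 9.7]
width: 0.0144
```

```bash
python3 hold.py 8 scene side; python3 - <<'E'
import cv2,numpy as np
a=cv2.imread("pics/scene8.png")[100:200,270:370];b=cv2.imread("pics/side8.png")[160:260,330:430]
a,b=[cv2.resize(x,(400,400),interpolation=2) for x in(a,b)];cv2.imwrite("pics/c8.png",np.hstack([a,b]))
E
```

```text
21.55 [0.47412478 0.09546188 0.10808401] [1.79996423e+02 2.94059206e-03 9.00605716e+01] [-3.80050108 -0.60738438  9.68490918]
scene seat 0.7 [0.4782 0.0979 0.079 ] [319. 150.]
scene holder 0.57 [0.4772 0.0995 0.0104] [320. 171.]
scene holder 0.37 [ 0.5031  0.3686 -0.0017] [422. 159.]
scene retainer_under 0.96 [ 0.787  -0.1144  0.0012] [261. 302.]
scene retainer_under 0.86 [0.474  0.0973 0.0751] [319. 151.]
side seat 0.64 [0.4703 0.0988 0.0822] [378. 220.]
side holder 0.85 [0.4708 0.1001 0.0102] [376. 246.]
side retainer_under 0.88 [0.4729 0.0927 0.0762] [378. 220.]
side retainer_under 0.7 [ 0.7891 -0.1176  0.0015] [286. 169.]
yel side [370 221   7   8  55] [373.1 224.4] [0.4689 0.1482 0.11  ]
```

View pics/c8.png

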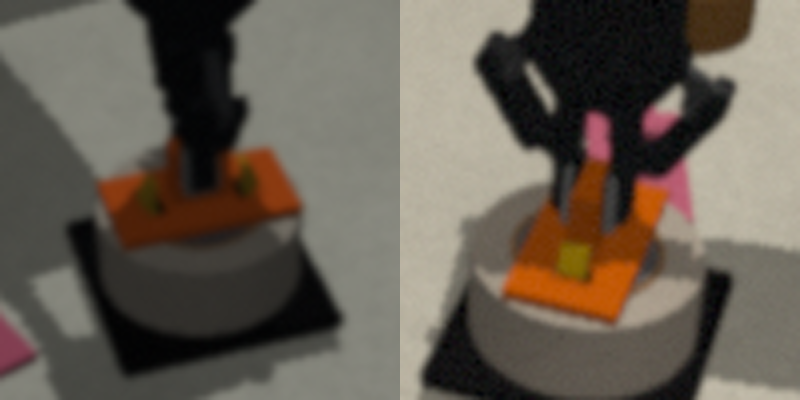

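Both hooks stand out over the plate (scene crop (150,190) and (247,180), side crop (575,260)), and it is on a hard stop at 9.7 N. I release and retreat.

Call:
apply_moves(commands=[{"gripper":-1,"tx":0,"ty":0,"tz":-1.5,"ax":0,"ay":0,"az":0},{"gripper":-0.5,"tx":0,"ty":0,"tz":0,"ax":0,"ay":0,"az":0},{"gripper":0,"tx":0,"ty":0,"tz":0,"ax":0,"ay":0,"az":0},{"gripper":0,"tx":0,"ty":0,"tz":0,"ax":0,"ay":0,"az":0},{"gripper":0,"tx":0,"ty":0,"tz":0,"ax":0,"ay":0,"az":0}])

```text
t: 22.58
tool_pos: [0.4739, 0.0955, 0.1082]
ee_rot: [-180.0, 0.0, 90.1]
contact_force: [0.4, -0.0, 0.7]
width: 0.0422
```

Call:
apply_moves(commands=[{"gripper":0,"tx":0,"ty":0,"tz":-10,"ax":0,"ay":0,"az":0},{"gripper":0,"tx":0,"ty":0,"tz":-20,"ax":0,"ay":0,"az":0},{"gripper":0,"tx":0,"ty":0,"tz":-35,"ax":0,"ay":0,"az":0},{"gripper":0,"tx":0,"ty":0,"tz":-40,"ax":0,"ay":0,"az":0},{"gripper":0,"tx":0,"ty":0,"tz":-40,"ax":0,"ay":0,"az":0}])

```text
t: 23.2
tool_pos: [0.4739, 0.0954, 0.2554]
ee_rot: [180.0, -0.0, 90.1]
contact_force: [-0.2, 0.1, 0.5]
width: 0.0423
```

Call:
apply_moves(commands=[{"gripper":0,"tx":-30,"ty":0,"tz":-20,"ax":0,"ay":0,"az":0},{"gripper":0,"tx":-30,"ty":0,"tz":0,"ax":0,"ay":0,"az":0},{"gripper":0,"tx":-20,"ty":0,"tz":0,"ax":0,"ay":0,"az":0},{"gripper":0,"tx":0,"ty":0,"tz":0,"ax":0,"ay":0,"az":0},{"gripper":0,"tx":0,"ty":0,"tz":0,"ax":0,"ay":0,"az":0}])

```text
t: 23.82
tool_pos: [0.4741, 0.0159, 0.2737]
ee_rot: [180.0, -0.0, 90.0]
contact_force: [-0.9, -0.8, -0.6]
width: 0.043
```

```bash
python3 hold.py 9 scene side wrist; python3 - <<'E'
import cv2,numpy as np
a=cv2.imread("pics/scene9.png")[100:200,270:370];b=cv2.imread("pics/side9.png")[160:260,330:430];c=cv2.imread("pics/wrist9.png")[0:240,200:440]
print(c.shape)
cv2.imwrite("pics/c9.png",np.hstack([cv2.resize(x,(266,400),interpolation=2) if 0 else cv2.resize(x,(266,266),interpolation=2) for x in(a,b,c)]))
E
```

```text
23.825 [0.4740768 0.0158598 0.2737061] [ 1.79978664e+02 -3.02891748e-02  9.00395424e+01] [-0.90056223 -0.79798725 -0.5796875 ]
scene seat 0.57 [0.474  0.0961 0.08  ] [318. 149.]
scene holder 0.79 [0.4749 0.0992 0.0123] [320. 170.]
scene retainer_under 0.75 [ 0.4873 -0.0727  0.0011] [254. 192.]
scene retainer_under 0.71 [ 0.7883 -0.1154  0.0042] [261. 302.]
side seat 0.52 [0.4707 0.1012 0.0797] [378. 222.]
side holder 0.62 [0.4724 0.0968 0.0088] [375. 245.]
side retainer_under 0.97 [ 0.4894 -0.0747 -0.001 ] [387. 202.]
side retainer_under 0.68 [ 0.7856 -0.1186  0.0026] [287. 169.]
yel side [370 221   7   8  50] [373.2 224.6] [0.4685 0.1485 0.11  ]
wrist retainer_under 0.93 [0.4702 0.0964 0.0787] [316.  94.]
wrist retainer_under 0.92 [ 0.7849 -0.1119  0.0025] [507. 238.]
yel wrist [312  60  15   8 104] [319.   63.5] [0.4735 0.1251 0.11  ]
yel wrist [313 121  14   8  80] [319.9 124. ] [0.4743 0.0677 0.11  ]
(240, 240, 3)
```

View pics/c9.png

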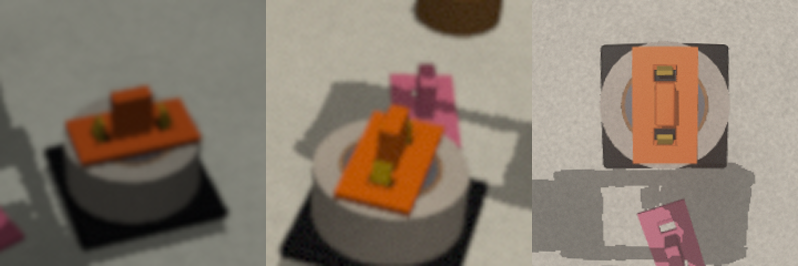

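The plate lies level on the hub, square to the holder, with both hooks standing up through the slots (wrist crop (665,73) and (665,137)). The arm is clear of everything, so I hand in.

```bash
python3 -c "
from workcell import r
print(r.finish_job())"
```

```text
the job is handed in; nothing more can be done
None
```

The large orange retainer plate is locked on the holder's hub, released, and the job is handed in at about 24 s of the 64 s allowed. The hand-in reports no verdict, and I had no direct reading of the hook angles. That both hooks clicked is inferred from the force and the pictures.

- **Pick and fit:** I took the larger of the two orange plates, gripped it by its bar, and lined its slots up with the hooks to about 1 mm. During the descent I shifted 1 mm to clear a small sideways force.
- **Press:** The hub sank at about 3–6 N, then resistance grew to about 14 N. It then fell to zero as the plate dropped about 2 mm, which was the click. A final push met a hard stop at about 10 N. No reading passed 14 N.
- **Last checks:** After release, all three cameras show the plate on the hub, square and looking level, with both hooks standing up over it. The arm was clear of everything. I kept well away from the tape roll, carton and stapler but did not measure them again at the end.
- **What disagreed:**
  - The first batch of moves was refused because the rows lacked some values. Nothing moved.
  - The cameras differed by up to about 5 mm on the holder's position. I relied on measuring the plate and holder together in the wrist camera.
  - After release, the scene and side cameras reported only the look-alike plates for the plate's underside. The wrist camera found ours at z ≈ 0.079 m, and the seat measured about 0.080 m.

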